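# Switch on the microscope lamp at its guarded toggle

## Task

Switch on the microscope's lamp supply: with a fingertip lift the hinged guard well up and back, flip the toggle beneath it all the way over, away from the tab side of the guard towards the hinge, then let the guard drop shut over it (tip it forward again if it rests open). Touch lightly, without forcing anything, and leave the bottle, the slide box and the jar standing where they are.

Things in the scene. Friction and masses are not known exactly. Their poses are not given: they have to be found in the camera images.
- supply: Grey lamp supply: a fixed heavy metal box 200 (x) x 260 (y) x 60 mm on the bench. Origin: centre of its underside; its front (-x) faces the robot. It carries the switch near one front corner and the loose oil bottle near the other.
- switch: Guarded switch, black base plate 90 (x) x 88 (y) x 4 mm fixed on the supply's top near the left or right end of its robot-side edge. Origin: centre of the plate's underside; z up, +x from the guard's tab to its hinge (about away from the robot). Plate's -x edge is 5 mm behind the supply's -x face. Hinge posts 12 x 5 mm, 48 high at x = 35, y = +-39 mm.
- guard_hinge (a point): Middle of the hinge axis (along the switch's y), at (35, 0, 44) mm in its frame, 104 mm above the bench; fixed. The guard is a bare aluminium channel, open below and at its tab end. Shut: level roof 66 x 70 x 3 mm, underside at hinge height, reaching from the hinge to -x; side cheeks 3 mm thick (64 mm between them) hang 24 mm below the last 50 mm to the hinge.
- guard_tab (a point): Middle of the lower edge of the free end of the guard's tab, 66 mm from the hinge axis; moves with the guard. The tab is the last 16 mm of the guard's roof, sticking out past the cheeks, 70 mm wide, 3 mm thick; shut, 40 mm are free between it and the base plate. A finger tilted about 45 degrees fits under it and lifts it.
- guard (a joint): Opening angle of the guard (rad): 0 shut, grows as the tab rises and swings back, stop at 2.1. Upright at 1.57. 50 to 95 g, lightly damped. Let go below about 1.6 it falls shut; beyond about 1.75 it falls back to the stop and rests there, leaning away, until nudged from behind towards the tab side, when it drops shut by itself.
- toggle_tip (a point): Centre of the toggle's 12 mm steel ball end; it moves with the toggle. Steel bat toggle, 30 mm from pivot to ball centre, stem 8 mm thick; pivot at (5, 0, 8) mm in the switch's frame. Off, the ball centre is at about (-7, 0, 35); on, at (17, 0, 35).
- toggle (a joint): Angle of the toggle (rad): 0 off, leaning 0.42 rad from upright to -x (the tab side); 0.84 fully on (stop), leaning as far to +x (the hinge side). No spring: about 2 N at the ball moves it, and it stays where it is left.
- oil_mid (a point): Middle (half-way up) of the oil bottle: amber glass, 32 mm across, 65 mm high, 60 g, loose on the supply's top about 130 mm to one side of the switch. Leave alone.
- slide_mid (a point): Middle of the slide box: closed white box 85 x 60 x 34 mm, loose on the bench on the +y side of the supply. Leave alone.
- jar_mid (a point): Middle of the specimen jar: glass, 54 mm across, 60 mm high, loose on the bench on the -y side of the supply. Leave alone.

How it is judged:
By the outcome, as a careful person would: the job done as asked, in the order asked, and still so for the second after the job is handed in, with the robot touching nothing.
It also fails if it takes over 61 s, if anything falls off the work surface, if the arm or the gripper's body presses on something with over 40 N, if the wrist force passes 120 N, or if a joint passes its speed limit or range.

## Robot

A 7-joint arm with a two-finger parallel gripper is mounted at the origin on the work surface. World frame = base frame: x ahead of the robot, y to its left, z up, the work surface at z = 0. Lengths are in m, angles in rad, forces in N, time in s.
With the tool pointing down it reaches from about 0.375 to 0.925 m from the base axis. Payload 3.1 kg.
Tool frame: the origin (TCP) lies midway between the tips of the shut fingers; the grasp point (between the pads) lies 19 mm behind it; z points along the fingers, y is the direction in which the jaws open and shut (so a half turn about z gives the same grasp; the last joint's range is limited). The gripper opens to 85 mm and grips with 20 to 120 N. Pads are 22 mm wide; open, the fingers measure 114 mm over their backs; the gripper's body (76 mm by 85 mm) begins 54 mm behind the grasp point. The pads swing forward as they close: fully open they stand 13 mm farther back than shut.
Start: joints at [1.074, 0.383, 0.044, 1.598, -0.018, 1.161, -0.05], TCP at [0.252, -0.599, 0.231] pointing down, gripper open.
Joint ranges: [-2.61, 2.61], [-0.41, 2.15], [-1.48, 1.57], [0, 2.5], [-1.57, 4.71], [0.05, 1.97], [-2.85, 2.85]. Speed limits (rad/s): [2.79, 2.79, 3.14, 3.14, 3.14, 3.14, 3.14].

## Interface

Orientations are given as a 3x3 rotation matrix whose columns are the frame's x, y, z axes.
In Python, from bench import get_obs, read_camera, hand_in, trace, mark_of gives the robot as it stands.
- The arm moves only by the tool apply_moves, never from a script. Its argument "rows" is text: rows parted by semicolons, each of 5 numbers parted by spaces: the shift along the tool's x, y, z in cm, then the turn about the tool's z in rad, then the opening, from 0 (shut) to 1 (fully open). A call has 1 to 8 rows; each row shifts and turns the commanded pose from where the row before left it, along the tool's axes as they then stand; what a row does not reach is not made up. A row lasts 1/12 s, in which the tool goes at most 41.7 mm and 7.16 degrees, less where a joint would pass 70% of its speed; a pose out of reach is approached as far as the arm can. A call is refused whole if a number of a shift passes 4.17 or a number of a turn 0.125, either way. A call with a gripper value outside its range is refused whole. The fingers move at their own pace and stop on an object; "squeeze" is the grip in N (left out, the last holds). Time passes only in rows, so rows that do not move let the fingers close. It gives the time, the measured TCP pose, the force and the opening at its end, in the units of the state.
- get_obs(): the state, without advancing time (a new reading comes with each control period).
- read_camera(name): name is "scene" or "side" or "wrist"; returns a dict with "pixels" (420x560x3 uint8, red, green, blue), "intrinsics" (3x3 intrinsics, pixels), "k1" (the pictures are not rectified: a ray, as slopes to the right and down, at radius r is drawn at 1 + k1 r^2 times it, then the intrinsics apply), "world_from_camera" (4x4, takes a point from camera to world coordinates); the wrist camera has in their place "mount" (4x4, takes a point from camera to tool coordinates, whose origin is the TCP and whose axes are the flange's). Camera axes: x right, y down, z forward; pixel columns grow to the right and rows downward; lengths in m; the calibration is good to about 2 mm. A picture is of the moment at which its call begins: read the wrist's pose just before it. There is no depth.
- hand_in(): hands the job in, once; it reports no verdict.
Trained networks look in the newest picture that a camera, given by its name, has taken for a name from the list of things; names that differ only in an ending like _2 or _b are one class to them, and where a whole thing is asked for, a point or a joint stands for the part that bears it (a point fixed in the world has none). Each returns a list of dicts, best first, with "confidence" (0 to 1); they miss things now and then, are a little off and sometimes report something else, mostly with a low value. They report only what shows in the picture. A call takes as long as a camera call.
- trace(camera, name): "region" (420x560 bool, what is visible of it).
- mark_of(camera, name): "xyz" ([x, y, z] in m, in the coordinates of the camera as it stood for that picture, good to about 4 mm: a listed point, or the origin of a listed thing).
The state is a dict: "t": time; "qpos": joint angles; "joint_vel": joint speeds; "joint_torque": joint torques, N m; "position": TCP position; "tcp_rot": TCP orientation; "ft_force": force on the tool from outside, world axes, zero at the start; "torque": the same for the moment, N m; "gripper_width": opening from 0.0 (shut) to 1.0 (fully open).
Only numpy, scipy, OpenCV 4.12 (cv2) and the standard library are available. Lean on these libraries where they do the work, as an engineer would, in place of code of your own. Each camera call takes 0.05 s, during which the arm holds its last target. There are 200 camera calls.

## Working session

There is one attempt and no reset: what is moved stays moved. The work goes in short steps, Python scripts to look and compute and a tool call to move; the robot and the scene stay as the last step left them, time stands still between calls to the robot, and variables do not carry over. Pictures are saved under pics/ and viewed, about 8 in all and at most 12, crops included, and the job is handed in when it is done.

Besides the shell and the picture viewer there is one more tool, called after ">>>" as name(argument=value, ...) on one line, values as JSON. apply_moves: Moves the arm, as the interface text tells. Its arguments: {"type":"object","properties":{"rows":{"type":"string"},"squeeze":{"type":"number"}},"required":["rows"]}

```bash
ls; mkdir -p pics
cat > h.py <<'E'
import numpy as np, cv2
from bench import get_obs, read_camera, hand_in, trace, mark_of
def save(cam,fn,crop=None,s=1):
    r=read_camera(cam); im=r["pixels"][:,:,::-1]
    if crop: a,b,c,d=crop; im=im[b:d,a:c]
    if s!=1: im=cv2.resize(im,None,fx=s,fy=s,interpolation=cv2.INTER_CUBIC)
    cv2.imwrite("pics/"+fn,im); return r
def marks(cam,r,names):
    for n in names:
        for m in mark_of(cam,n)[:2]:
            p=r["world_from_camera"]@np.r_[m["xyz"],1]
            print(cam,n,round(m["confidence"],2),np.round(p[:3],4))
E
python3 - <<'E'
from h import *
o=get_obs(); print(o["t"],o["position"],o["tcp_rot"].tolist() if hasattr(o["tcp_rot"],'tolist') else o["tcp_rot"],o["ft_force"],o["gripper_width"])
ims=[]
for c in("scene","side"):
    r=save(c,c+"0.png"); marks(c,r,["supply","switch","guard_hinge","guard_tab","toggle_tip","oil_mid","slide_mid","jar_mid"])
    print(np.round(r["world_from_camera"],3).tolist(),r["k1"],r["intrinsics"])
    ims.append(cv2.imread("pics/"+c+"0.png"))
cv2.imwrite("pics/both0.png",cv2.resize(np.hstack(ims),(800,300)))
E
```

```text
pics
0.0 [ 0.25204025 -0.59812879  0.22987583] [[0.9214769715075188, 0.38843122612790265, -0.0011719855396856464], [0.38843295864104316, -0.9214739837679541, 0.002352420069161662], [-0.00016620077234019657, -0.0026229387317093632, -0.9999965462788923]] [ 0.12703878 -0.316507   -0.40399885] 0.9974251039960953
scene supply 0.67 [0.5739 0.1013 0.0012]
scene guard_hinge 0.73 [0.5451 0.1631 0.1078]
scene guard_tab 0.77 [0.4824 0.1522 0.1062]
scene oil_mid 0.82 [0.5379 0.0319 0.0889]
scene slide_mid 0.84 [0.5683 0.3192 0.0191]
scene jar_mid 0.87 [ 0.5769 -0.1037  0.0295]
[[-0.286, 0.565, -0.774, 1.339], [0.958, 0.169, -0.231, 0.313], [0.0, -0.808, -0.589, 0.657], [0.0, 0.0, 0.0, 1.0]] 0.008357160043650705 [[477.64809259   0.         281.55624764]
 [  0.         477.64809259 210.66103094]
 [  0.           0.           1.        ]]
side supply 0.74 [0.571  0.1013 0.0038]
side switch 0.77 [0.5152 0.1597 0.0636]
side guard_hinge 0.87 [0.548  0.1605 0.1081]
side guard_hinge 0.36 [0.5657 0.3168 0.0184]
side guard_tab 0.61 [0.4817 0.1547 0.1042]
side oil_mid 0.7 [0.5382 0.0308 0.0938]
side slide_mid 0.68 [0.5637 0.3183 0.02  ]
side jar_mid 0.72 [ 0.5729 -0.1042  0.0301]
[[0.938, -0.245, 0.244, 0.371], [-0.345, -0.642, 0.684, -0.549], [-0.011, -0.726, -0.687, 0.714], [0.0, 0.0, 0.0, 1.0]] 0.04083479384250528 [[416.0710353    0.         278.14244595]
 [  0.         416.0710353  208.93933584]
 [  0.           0.           1.        ]]
```

View pics/both0.png

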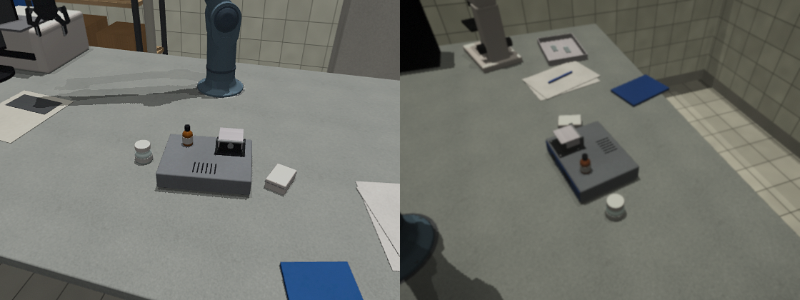

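>>> apply_moves(rows="3.12 -2.26 0 0 0;3.12 -2.26 0 0 0;3.12 -2.26 0 0 0;3.12 -2.26 0 0 0;3.12 -2.26 0 0 0;3.12 -2.26 0 0 0;3.12 -2.26 0 0 0;3.12 -2.26 0 0 0", squeeze=20)

```text
t: 1.57
position: [0.4129, -0.3338, 0.2317]
tcp_rot: [[0.922, 0.388, 0.001], [0.388, -0.922, -0.001], [0.0, 0.001, -1.0]]
ft_force: [-0.0, -0.4, -1.1]
gripper_width: -0.0
```

>>> apply_moves(rows="1.69 -3.33 0 0 0;1.69 -3.33 0 0 0;1.69 -3.33 0 0 0;1.69 -3.33 0 0 0;1.69 -3.33 0 0 0;1.69 -3.33 0 0 0;1.69 -3.33 0 0 0;1.69 -3.33 0 0 0")

```text
t: 2.23
position: [0.4333, -0.0358, 0.2317]
tcp_rot: [[0.922, 0.388, 0.001], [0.388, -0.922, -0.001], [0.001, 0.001, -1.0]]
ft_force: [0.1, -0.8, -0.1]
gripper_width: -0.002
```

Run:
```python
from h import *
o=get_obs(); print(o["t"],o["position"],np.round(o["tcp_rot"],4).tolist(),o["ft_force"],o["gripper_width"])
```

```text
2.2333 [ 0.43325112 -0.03576809  0.23171043] [[0.9216, 0.3881, 0.0012], [0.3881, -0.9216, -0.0006], [0.0009, 0.001, -1.0]] [ 0.11125676 -0.79918078 -0.1106465 ] -0.0016442207399456857
```

>>> apply_moves(rows="1.69 -3.33 0 0 0;1.69 -3.33 0 0 0;1.69 -3.33 0 0 0;1.69 -3.33 0 0 0;1.69 -3.33 0 0 0;0 0 0 0.1 0;0 0 0 0.1 0;0 0 0 0.08 0")

```text
t: 2.9
position: [0.4464, 0.15, 0.2315]
tcp_rot: [[0.993, 0.117, 0.0], [0.117, -0.993, 0.0], [0.0, -0.0, -1.0]]
ft_force: [-0.1, 0.4, 0.0]
gripper_width: 0.002
```

Run:
```python
from h import *
o=get_obs(); print(o["t"],o["position"],np.round(o["tcp_rot"],4).tolist(),o["ft_force"],o["gripper_width"])
T=np.eye(4);T[:3,:3]=o["tcp_rot"];T[:3,3]=o["position"]
N=["supply","switch","guard_hinge","guard_tab","toggle_tip"]
r=save("wrist","w1.png"); print(np.round(r["mount"],3).tolist())
r["world_from_camera"]=T@r["mount"]; marks("wrist",r,N)
for c in("scene","side"):
    r=save(c,c+"1.png"); marks(c,r,N)
a=cv2.imread("pics/w1.png"); b=cv2.imread("pics/side1.png")
b=cv2.resize(b[100:310,150:430],(560,420))
cv2.imwrite("pics/p2.png",cv2.resize(np.hstack([a,b]),(800,300)))
```

```text
2.9 [0.446447   0.15001774 0.23149142] [[0.9932, 0.1166, 0.0004], [0.1166, -0.9932, 0.0002], [0.0004, -0.0001, -1.0]] [-0.10340271  0.38968282  0.03117485] 0.002477300328103377
[[0.0, -0.948, -0.318, 0.082], [1.0, 0.001, -0.001, 0.001], [0.002, -0.318, 0.948, -0.143], [0.0, 0.0, 0.0, 1.0]]
wrist supply 0.66 [0.5758 0.1058 0.0008]
wrist switch 0.97 [0.5146 0.1554 0.0616]
wrist guard_hinge 0.56 [0.5468 0.1618 0.1052]
wrist guard_hinge 0.33 [0.5739 0.1062 0.0033]
wrist guard_tab 0.58 [0.4824 0.1512 0.1035]
scene supply 0.61 [0.5699 0.1008 0.0011]
scene switch 0.63 [0.5083 0.1569 0.0621]
scene switch 0.6 [0.5366 0.0319 0.0909]
scene guard_hinge 0.95 [0.5447 0.1639 0.1086]
scene guard_tab 0.71 [0.4835 0.1558 0.1051]
side supply 0.74 [0.5736 0.1018 0.0032]
side switch 0.67 [0.5114 0.1599 0.0628]
side guard_hinge 0.76 [0.5474 0.1611 0.1052]
side guard_tab 0.96 [0.481  0.1552 0.1   ]
side guard_tab 0.63 [ 0.5755 -0.1045  0.0308]
```

View pics/p2.png

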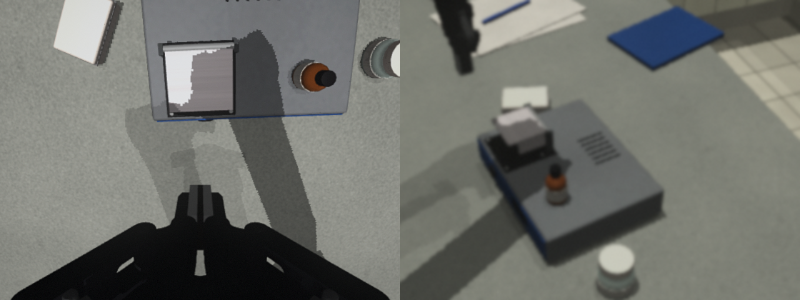

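```bash
cat >> h.py <<'E'
def deproj(px,r,z):
    K=r["intrinsics"]; px=np.asarray(px,float)
    d=np.c_[(px[:,0]-K[0,2])/K[0,0],(px[:,1]-K[1,2])/K[1,1]]; u=d.copy()
    for _ in range(5): u=d/(1+r["k1"]*(u**2).sum(1))[:,None]
    W=r["world_from_camera"]; v=np.c_[u,np.ones(len(u))]@W[:3,:3].T
    return W[:3,3]+v*((z-W[2,3])/v[:,2])[:,None]
def wrist(fn):
    o=get_obs(); T=np.eye(4);T[:3,:3]=o["tcp_rot"];T[:3,3]=o["position"]
    r=save("wrist",fn); r["world_from_camera"]=T@r["mount"]; return r
E
python3 - <<'E'
from h import *
r=wrist("w2.png")
for n,z in(("guard",.107),("supply",.06)):
    t=trace("wrist",n)
    if not t: print(n,"none"); continue
    m=t[0]["region"].astype(np.uint8); print(n,t[0]["confidence"],m.sum())
    c=max(cv2.findContours(m,0,cv2.CHAIN_APPROX_NONE)[0],key=len)[:,0]
    x,y,w,h=cv2.boundingRect(c); print(x,y,w,h)
    P=deproj(c,r,z)[:,:2].astype(np.float32)*1000
    print(cv2.minAreaRect(P)); print(cv2.boxPoints(cv2.minAreaRect(P)).round(0).tolist())
    # front edge line: lowest pixel in central columns
    cols=range(x+int(.15*w),x+int(.85*w),3)
    e=[(q,np.where(m[:,q])[0].max()) for q in cols]
    Q=deproj(e,r,z); f=cv2.fitLine(Q[:,:2].astype(np.float32),cv2.DIST_HUBER,0,1e-4,1e-4).ravel(); print("front",f, "yaw",np.arctan(-f[0]/f[1]))
E
```

```text
guard 0.88 8867
226 58 101 99
((516.6650390625, 158.5651092529297), (70.79609680175781, 73.5910873413086), 8.961511611938477)
[[476.0, 189.0], [487.0, 117.0], [557.0, 128.0], [546.0, 200.0]]
front [ 0.16680858 -0.9859893   0.48188674  0.15608071] yaw 0.167592
supply 0.89 34891
198 0 305 170
((540.594482421875, 97.4157485961914), (143.99404907226562, 259.35791015625), 7.697032451629639)
[[452.0, 216.0], [487.0, -41.0], [629.0, -21.0], [595.0, 236.0]]
front [ 0.15506265 -0.98790467  0.4706189   0.10378592] yaw 0.15569086
```

>>> apply_moves(rows="0 0 3 -0.03 0;0 0 4 0 0;0 0 4 0 0;0 0 3.1 0 0;0.5 0 0 0 0;0.5 0 0 0 0;0.3 0 0 0 0;0 0 0 0 0")

```text
t: 4.62
position: [0.4632, 0.152, 0.0931]
tcp_rot: [[0.989, 0.148, 0.006], [0.148, -0.989, 0.002], [0.007, -0.001, -1.0]]
ft_force: [0.5, 0.6, -0.4]
gripper_width: 0.001
```

>>> apply_moves(rows="0.2 0 0 0 0;0.2 0 0 0 0;0 0 0 0 0")

```text
t: 4.87
position: [0.4649, 0.1517, 0.0917]
tcp_rot: [[0.989, 0.148, 0.003], [0.148, -0.989, 0.001], [0.003, -0.0, -1.0]]
ft_force: [0.6, -0.4, -0.3]
gripper_width: 0.001
```

>>> apply_moves(rows="0.1 0 0 0 0;0.1 0 0 0 0;0 0 0 0 0;0 0 0 0 0")

```text
t: 5.2
position: [0.4653, 0.1516, 0.0903]
tcp_rot: [[0.989, 0.148, -0.0], [0.148, -0.989, -0.0], [-0.0, 0.0, -1.0]]
ft_force: [-0.1, -0.1, -0.5]
gripper_width: -0.0
```

>>> apply_moves(rows="0.1 0 0 0 0;0.1 0 0 0 0;0 0 0 0 0")

```text
t: 5.45
position: [0.4675, 0.1519, 0.0903]
tcp_rot: [[0.989, 0.148, 0.0], [0.148, -0.989, 0.0], [0.0, -0.0, -1.0]]
ft_force: [0.2, 0.1, -1.1]
gripper_width: -0.001
```

>>> apply_moves(rows="0.1 0 0 0 0;0.1 0 0 0 0;0 0 0 0 0")

```text
t: 5.7
position: [0.4696, 0.1523, 0.0903]
tcp_rot: [[0.989, 0.148, 0.0], [0.148, -0.989, 0.0], [0.0, -0.0, -1.0]]
ft_force: [-0.1, 1.2, -0.2]
gripper_width: 0.002
```

>>> apply_moves(rows="0.1 0 0 0 0;0.1 0 0 0 0;0 0 0 0 0")

```text
t: 5.95
position: [0.4712, 0.1525, 0.0902]
tcp_rot: [[0.989, 0.148, -0.0], [0.148, -0.989, -0.0], [-0.0, -0.0, -1.0]]
ft_force: [-0.0, -1.2, -0.2]
gripper_width: 0.001
```

>>> apply_moves(rows="0.1 0 0 0 0;0 0 0 0 0;0 0 0 0 0")

```text
t: 6.2
position: [0.4713, 0.1525, 0.09]
tcp_rot: [[0.989, 0.149, -0.002], [0.149, -0.989, -0.001], [-0.002, 0.0, -1.0]]
ft_force: [-3.2, -0.3, 1.8]
gripper_width: -0.0
```

>>> apply_moves(rows="0.1 0 0 0 0;0 0 0 0 0;0 0 0 0 0")

```text
t: 6.45
position: [0.4713, 0.1525, 0.0899]
tcp_rot: [[0.989, 0.149, -0.004], [0.149, -0.989, -0.002], [-0.004, 0.001, -1.0]]
ft_force: [-3.5, -0.5, 4.1]
gripper_width: 0.001
```

Run:
```python
from h import *
r=wrist("w3.png"); a=cv2.imread("pics/w3.png")[20:320,180:400]
b=cv2.imread("pics/w3.png")
s=save("side","s3.png"); c=cv2.imread("pics/s3.png")[140:260,180:320]
cv2.imwrite("pics/p3.png",np.hstack([cv2.resize(a,(330,450)),cv2.resize(c,(470,450))]))
o=get_obs();print(o["position"],o["ft_force"])
```

```text
[0.4713612  0.15247682 0.08991602] [-5.2828834  -0.90630558  3.5414339 ]
```

View pics/p3.png

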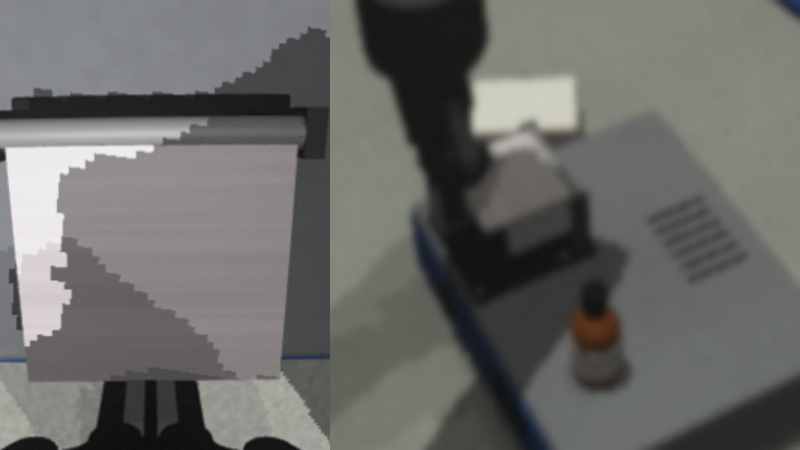

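>>> apply_moves(rows="0 0 -0.2 0 0;0 0 -0.2 0 0;0 0 -0.2 0 0;0 0 -0.2 0 0;0 0 0 0 0")

```text
t: 6.97
position: [0.4721, 0.1526, 0.0982]
tcp_rot: [[0.989, 0.148, -0.002], [0.148, -0.989, -0.001], [-0.002, 0.001, -1.0]]
ft_force: [-5.5, -0.3, 0.4]
gripper_width: -0.002
```

Run:
```python
from h import *
for c in("scene","side","wrist"):
    r=wrist("w4.png") if c=="wrist" else save(c,c+"4.png"); marks(c,r,["guard_tab"])
o=get_obs();print(o["position"],o["ft_force"])
```

```text
scene guard_tab 0.85 [0.4849 0.1531 0.1147]
side guard_tab 0.91 [0.4812 0.1554 0.1116]
wrist guard_tab 0.63 [0.4819 0.1509 0.1114]
[0.47204955 0.15258112 0.09799356] [-5.29684732 -0.37088557  0.45348696]
```

>>> apply_moves(rows="0.05 0 -0.33 0 0;0.06 0 -0.32 0 0;0.08 0 -0.32 0 0;0.1 0 -0.32 0 0;0.11 0 -0.31 0 0;0.13 0 -0.3 0 0;0.14 0 -0.3 0 0;0.16 0 -0.29 0 0")

```text
t: 7.93
position: [0.4812, 0.1541, 0.1239]
tcp_rot: [[0.989, 0.148, -0.001], [0.148, -0.989, -0.001], [-0.001, 0.0, -1.0]]
ft_force: [-5.7, -1.4, 3.0]
gripper_width: 0.001
```

Run:
```python
from h import *
for c in("scene","side","wrist"):
    r=wrist("w5.png") if c=="wrist" else save(c,c+"5.png"); marks(c,r,["guard_tab"])
o=get_obs();print(o["position"],o["ft_force"])
```

```text
scene guard_tab 0.63 [0.4944 0.1538 0.1402]
side guard_tab 0.56 [0.49   0.1567 0.1386]
wrist guard_tab 0.8 [0.492  0.1509 0.1387]
wrist guard_tab 0.64 [0.5164 0.1551 0.0584]
[0.48125874 0.15406568 0.12399582] [-6.14636068 -1.08222698  2.63087967]
```

>>> apply_moves(rows="0.13 0 -0.29 0 0;0.18 0 -0.28 0 0;0.2 0 -0.26 0 0;0.21 0 -0.25 0 0;0.23 0 -0.24 0 0;0.24 0 -0.22 0 0;0.25 0 -0.21 0 0;0.26 0 -0.2 0 0")

```text
t: 8.9
position: [0.4997, 0.1568, 0.1432]
tcp_rot: [[0.989, 0.148, 0.002], [0.148, -0.989, 0.001], [0.003, -0.001, -1.0]]
ft_force: [-0.3, 0.3, 0.2]
gripper_width: -0.002
```

Run:
```python
from h import *
for c in("scene","side","wrist"):
    r=wrist("w6.png") if c=="wrist" else save(c,c+"6.png"); marks(c,r,["guard_tab"])
o=get_obs();print(o["position"],o["ft_force"])
```

```text
scene guard_tab 0.65 [0.5137 0.1555 0.1599]
side guard_tab 0.76 [0.5121 0.1609 0.1564]
wrist guard_tab 0.71 [0.5075 0.1564 0.1592]
[0.49823326 0.15632836 0.14242038] [-0.35040046 -0.38479962 -0.02289438]
```

>>> apply_moves(rows="0.35 0 -0.2 0 0;0.36 0 -0.18 0 0;0.37 0 -0.16 0 0;0.38 0 -0.14 0 0;0.38 0 -0.11 0 0;0.39 0 -0.09 0 0;0.39 0 -0.06 0 0;0.4 0 -0.04 0 0")

```text
t: 9.87
position: [0.5287, 0.1611, 0.1526]
tcp_rot: [[0.989, 0.148, 0.0], [0.148, -0.989, 0.0], [0.0, -0.0, -1.0]]
ft_force: [-0.1, -0.3, -0.2]
gripper_width: 0.0
```

>>> apply_moves(rows="0.4 0 0 0 0;0.4 0 0 0 0;0.4 0 0 0 0;0.4 0 0 0 0;0.4 0 0 0 0;0.4 0 0 0 0;0.3 0 0 0 0;0 0 0 0 0")

```text
t: 10.53
position: [0.5557, 0.1651, 0.1526]
tcp_rot: [[0.989, 0.148, 0.001], [0.148, -0.989, 0.0], [0.001, -0.0, -1.0]]
ft_force: [-0.1, 1.2, -0.0]
gripper_width: 0.007
```

Run:
```python
from h import *
for c in("scene","side","wrist"):
    r=wrist("w7.png") if c=="wrist" else save(c,c+"7.png"); marks(c,r,["guard_tab","toggle_tip"])
o=get_obs();print(o["position"],o["ft_force"])
```

```text
scene guard_tab 0.74 [0.5785 0.1671 0.1651]
side guard_tab 0.87 [0.5777 0.1699 0.1607]
side toggle_tip 0.56 [0.5134 0.1609 0.0978]
wrist guard_tab 0.64 [0.5801 0.1641 0.1594]
[0.55472013 0.16500324 0.15251969] [-0.38369276 -0.22533514  0.02621986]
```

>>> apply_moves(rows="-2 0 0 0 0;-3 0 0 0 0;-2.8 0 0 0 0;0 0 0 0 0")

```text
t: 11.32
position: [0.4708, 0.1523, 0.1507]
tcp_rot: [[0.989, 0.151, -0.008], [0.151, -0.989, -0.004], [-0.008, 0.003, -1.0]]
ft_force: [-0.6, 0.4, -0.2]
gripper_width: 0.001
```

Run:
```python
from h import *
for c in("scene","side","wrist"):
    r=wrist("w8.png") if c=="wrist" else save(c,c+"8.png"); marks(c,r,["guard_tab","guard_hinge","toggle_tip"])
o=get_obs();print(o["position"],o["ft_force"])
a=cv2.imread("pics/w8.png");c=cv2.imread("pics/side8.png")[140:260,180:320]
cv2.imwrite("pics/p8.png",np.hstack([cv2.resize(a,(400,300)),cv2.resize(c,(350,300))]))
```

```text
scene guard_tab 0.74 [0.5799 0.1686 0.1593]
scene guard_hinge 0.72 [0.5454 0.1634 0.109 ]
side guard_tab 0.98 [0.5787 0.1702 0.1575]
side guard_hinge 0.78 [0.5494 0.1602 0.1077]
side toggle_tip 0.59 [ 5.729e-01  9.890e-02 -5.000e-04]
side toggle_tip 0.51 [0.5115 0.1611 0.0987]
wrist guard_tab 0.64 [0.5813 0.1682 0.1591]
wrist guard_tab 0.49 [0.5135 0.1527 0.0621]
wrist guard_hinge 0.94 [0.5484 0.1615 0.1036]
wrist toggle_tip 0.8 [0.5081 0.1531 0.0976]
[0.47801784 0.1535889  0.15244197] [-0.12073036  0.8498015  -0.00930111]
```

View pics/p8.png

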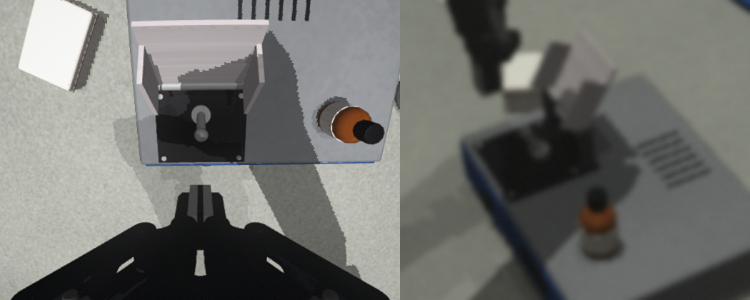

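>>> apply_moves(rows="0 0 1.5 0 0;0 0 2 0 0;0 0 1.5 0 0;0 0 0.5 0 0;0 0 0 0 0;0.3 0 0 0 0;0.3 0 0 0 0;0.3 0 0 0 0")

```text
t: 12.58
position: [0.4881, 0.1553, 0.0987]
tcp_rot: [[0.989, 0.148, 0.003], [0.148, -0.989, 0.001], [0.003, -0.0, -1.0]]
ft_force: [0.3, -0.4, 0.2]
gripper_width: -0.004
```

>>> apply_moves(rows="0.2 0 0 0 0;0.2 0 0 0 0;0.2 0 0 0 0;0.2 0 0 0 0;0 0 0 0 0")

```text
t: 13.0
position: [0.4928, 0.1558, 0.0979]
tcp_rot: [[0.989, 0.148, -0.004], [0.148, -0.989, -0.002], [-0.005, 0.001, -1.0]]
ft_force: [-5.5, -1.3, 7.5]
gripper_width: -0.0
```

>>> apply_moves(rows="-0.4 0 0 0 0;-0.4 0 0 0 0;0 0 0.5 0 0;0 0 0.3 0 0;0 0 0 0 0;0 0 0 0 0")

```text
t: 13.5
position: [0.4864, 0.1546, 0.0889]
tcp_rot: [[0.989, 0.148, -0.001], [0.148, -0.989, -0.0], [-0.001, -0.0, -1.0]]
ft_force: [-0.8, -0.1, 0.5]
gripper_width: 0.001
```

Run:
```python
from h import *
for c in("side","wrist"):
    r=wrist("w9.png") if c=="wrist" else save(c,c+"9.png"); marks(c,r,["toggle_tip"])
o=get_obs();print(o["position"],o["ft_force"])
```

```text
side toggle_tip 0.46 [0.5098 0.1589 0.0986]
wrist toggle_tip 0.92 [0.51   0.1541 0.0958]
[0.48685068 0.1548665  0.08955845] [ 0.39252086 -0.03564687  0.31295755]
```

>>> apply_moves(rows="0.2 0 0 0 0;0.2 0 0 0 0;0.2 0 0 0 0;0.2 0 0 0 0;0 0 0 0 0")

```text
t: 14.12
position: [0.4942, 0.1559, 0.0894]
tcp_rot: [[0.989, 0.148, -0.001], [0.148, -0.989, -0.0], [-0.001, 0.0, -1.0]]
ft_force: [-3.0, -0.7, 2.8]
gripper_width: 0.002
```

>>> apply_moves(rows="0.2 0 0 0 0;0.2 0 0 0 0;0 0 0 0 0")

```text
t: 14.37
position: [0.4994, 0.1568, 0.0896]
tcp_rot: [[0.989, 0.148, 0.001], [0.148, -0.989, 0.001], [0.001, -0.0, -1.0]]
ft_force: [-2.7, -0.5, 1.7]
gripper_width: -0.001
```

>>> apply_moves(rows="0.2 0 0 0 0;0.2 0 0 0 0;0.2 0 0 0 0;0.2 0 0 0 0;0 0 0 0 0;0 0 0 0 0")

```text
t: 14.87
position: [0.5073, 0.1579, 0.0896]
tcp_rot: [[0.989, 0.148, 0.002], [0.148, -0.989, 0.001], [0.002, -0.0, -1.0]]
ft_force: [0.1, 0.8, -0.2]
gripper_width: -0.001
```

>>> apply_moves(rows="0.1 0 0 0 0;0.1 0 0 0 0;0 0 0 0 0;0 0 0 0 0")

```text
t: 15.2
position: [0.5084, 0.1581, 0.0895]
tcp_rot: [[0.989, 0.148, 0.0], [0.148, -0.989, 0.0], [0.0, -0.0, -1.0]]
ft_force: [-2.2, 0.5, 0.8]
gripper_width: 0.0
```

>>> apply_moves(rows="0.1 0 0 0 0;0.1 0 0 0 0;0 0 0 0 0;0 0 0 0 0")

```text
t: 15.53
position: [0.5103, 0.1584, 0.0894]
tcp_rot: [[0.989, 0.148, -0.0], [0.148, -0.989, 0.0], [-0.0, -0.0, -1.0]]
ft_force: [-1.8, -0.1, -0.2]
gripper_width: -0.001
```

>>> apply_moves(rows="0.1 0 0 0 0;0 0 0 0 0;0 0 0 0 0")

```text
t: 15.78
position: [0.5112, 0.1585, 0.0893]
tcp_rot: [[0.989, 0.148, -0.0], [0.148, -0.989, 0.0], [-0.0, -0.0, -1.0]]
ft_force: [-2.1, -0.8, 0.4]
gripper_width: 0.001
```

Still moving at about 2 N; inch on to the stop.

>>> apply_moves(rows="0.1 0 0 0 0;0 0 0 0 0;0 0 0 0 0")

```text
t: 16.03
position: [0.5121, 0.1586, 0.0893]
tcp_rot: [[0.989, 0.148, -0.001], [0.148, -0.989, -0.0], [-0.001, -0.0, -1.0]]
ft_force: [-1.2, 0.8, 0.0]
gripper_width: -0.002
```

>>> apply_moves(rows="0.1 0 0 0 0;0 0 0 0 0;0 0 0 0 0")

```text
t: 16.28
position: [0.5129, 0.1588, 0.0892]
tcp_rot: [[0.989, 0.148, -0.001], [0.148, -0.989, -0.0], [-0.001, -0.0, -1.0]]
ft_force: [-2.2, -1.1, -1.9]
gripper_width: 0.001
```

>>> apply_moves(rows="0.1 0 0 0 0;0 0 0 0 0;0 0 0 0 0")

```text
t: 16.53
position: [0.5135, 0.1588, 0.0891]
tcp_rot: [[0.989, 0.148, -0.002], [0.148, -0.989, -0.0], [-0.002, 0.0, -1.0]]
ft_force: [-4.2, 0.3, -1.9]
gripper_width: -0.002
```

>>> apply_moves(rows="0.1 0 0 0 0;0 0 0 0 0;0 0 0 0 0")

```text
t: 16.78
position: [0.5136, 0.1589, 0.089]
tcp_rot: [[0.989, 0.149, -0.004], [0.149, -0.989, -0.001], [-0.004, 0.001, -1.0]]
ft_force: [-5.4, -0.8, -0.5]
gripper_width: 0.001
```

>>> apply_moves(rows="-0.5 0 0 0 0;-1.5 0 0 0 0;-1.5 0 0 0 0;0 0 -2 0 0;0 0 -3 0 0;0 0 -3.5 0 0;0 0 -3 0 0;0 0 0 0 0")

```text
t: 17.45
position: [0.4879, 0.1562, 0.213]
tcp_rot: [[0.989, 0.148, 0.019], [0.148, -0.989, 0.004], [0.02, -0.001, -1.0]]
ft_force: [0.6, 0.3, -0.2]
gripper_width: -0.001
```

Run:
```python
from h import *
for c in("scene","side","wrist"):
    r=wrist("w10.png") if c=="wrist" else save(c,c+"10.png"); marks(c,r,["guard_tab","guard_hinge","toggle_tip"])
o=get_obs();print(o["position"],o["ft_force"])
a=cv2.imread("pics/w10.png");c=cv2.imread("pics/side10.png")[140:260,180:320]
cv2.imwrite("pics/p10.png",np.hstack([cv2.resize(a,(400,300)),cv2.resize(c,(350,300))]))
```

```text
scene guard_tab 0.59 [0.5827 0.1667 0.1613]
scene guard_hinge 0.64 [0.5436 0.1635 0.109 ]
scene toggle_tip 0.17 [0.5456 0.1634 0.1099]
side guard_tab 0.62 [0.5793 0.171  0.1617]
side guard_hinge 0.76 [0.5498 0.159  0.1076]
wrist guard_tab 0.82 [0.5826 0.1661 0.1615]
wrist guard_hinge 0.8 [0.5481 0.1626 0.1068]
wrist guard_hinge 0.5 [0.5689 0.3204 0.0212]
wrist toggle_tip 0.58 [0.5151 0.1544 0.0604]
[0.48037307 0.15389442 0.20386034] [-0.21987713 -0.56112806  0.42586486]
```

View pics/p10.png

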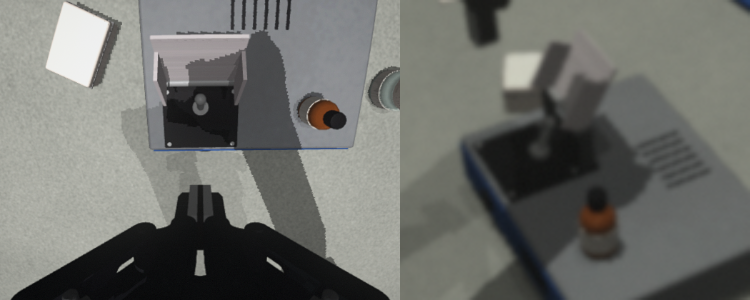

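>>> apply_moves(rows="2 0 0 0 0;3.5 0 0 0 0;3.5 0 0 0 0;3 0 0 0 0;1.3 0 0 0 0;0 0 0 0 0;0 0 0 0 0")

```text
t: 18.63
position: [0.6122, 0.1737, 0.2037]
tcp_rot: [[0.989, 0.148, -0.002], [0.148, -0.989, 0.0], [-0.002, -0.001, -1.0]]
ft_force: [-0.6, 0.3, 0.3]
gripper_width: 0.003
```

>>> apply_moves(rows="0 0 2 0 0;0 0 2.5 0 0;0 0 1.7 0 0;0 0 0 0 0;0 0 0 0 0")

```text
t: 19.05
position: [0.6101, 0.1732, 0.1415]
tcp_rot: [[0.989, 0.149, -0.003], [0.149, -0.989, -0.001], [-0.003, 0.001, -1.0]]
ft_force: [1.2, 1.2, 0.5]
gripper_width: 0.007
```

>>> apply_moves(rows="-0.8 0 0 0 0;-0.8 0 0 0 0;-0.4 0 0 0 0;-0.4 0 0 0 0;-0.4 0 0 0 0;-0.4 0 0 0 0;-0.4 0 0 0 0;-0.4 0 0 0 0")

```text
t: 19.72
position: [0.5722, 0.1676, 0.1425]
tcp_rot: [[0.989, 0.148, -0.0], [0.148, -0.989, -0.0], [-0.0, 0.0, -1.0]]
ft_force: [-1.3, -0.5, -0.7]
gripper_width: 0.008
```

>>> apply_moves(rows="-0.3 0 0 0 0;-0.3 0 0 0 0;-0.3 0 0 0 0;-0.3 0 0 0 0;-0.3 0 0 0 0;0 0 0 0 0")

```text
t: 20.22
position: [0.5571, 0.1654, 0.1424]
tcp_rot: [[0.989, 0.149, -0.001], [0.149, -0.989, -0.0], [-0.001, 0.0, -1.0]]
ft_force: [0.4, 0.8, -1.5]
gripper_width: 0.0
```

Run:
```python
from h import *
for c in("scene","side","wrist"):
    r=wrist("w11.png") if c=="wrist" else save(c,c+"11.png"); marks(c,r,["guard_tab"])
o=get_obs();print(o["t"],o["position"],o["ft_force"])
```

```text
scene guard_tab 0.7 [0.5389 0.1614 0.1704]
scene guard_tab 0.35 [0.5382 0.0321 0.0891]
side guard_tab 0.96 [0.5314 0.1653 0.1685]
wrist guard_tab 0.75 [0.5227 0.1572 0.164 ]
20.5167 [0.55801717 0.1655028  0.14251282] [-0.28193585 -0.81032773 -0.08180791]
```

>>> apply_moves(rows="1 0 0 0 0;2 0 0 0 0;1 0 -2 0 0;0 0 -3 0 0;0 0 -3 0 0;0 0 -2 0 0;0 0 0 0 0;0 0 0 0 0")

```text
t: 21.18
position: [0.5992, 0.172, 0.2444]
tcp_rot: [[0.989, 0.148, 0.004], [0.148, -0.989, 0.001], [0.004, -0.001, -1.0]]
ft_force: [-0.1, -0.7, -1.3]
gripper_width: 0.002
```

Run:
```python
from h import *
for c in("scene","side","wrist"):
    r=wrist("w12.png") if c=="wrist" else save(c,c+"12.png"); marks(c,r,["guard_tab","toggle_tip","oil_mid","slide_mid","jar_mid"])
o=get_obs();print(o["t"],o["position"],o["ft_force"])
a=cv2.imread("pics/scene12.png")[120:300,170:450];c=cv2.imread("pics/side12.png")[100:310,150:430]
cv2.imwrite("pics/p12.png",np.hstack([cv2.resize(a,(400,300)),cv2.resize(c,(400,300))]))
```

```text
scene guard_tab 0.82 [0.4842 0.1544 0.1055]
scene oil_mid 0.92 [0.5375 0.0322 0.0901]
scene oil_mid 0.23 [ 0.5751 -0.1053  0.0292]
scene slide_mid 0.91 [0.564  0.3188 0.0175]
scene jar_mid 0.98 [ 0.576  -0.1037  0.0304]
side guard_tab 0.57 [0.4806 0.1568 0.1046]
side oil_mid 0.65 [0.5701 0.1014 0.0033]
side oil_mid 0.63 [0.5365 0.031  0.0922]
side slide_mid 0.82 [0.5639 0.3178 0.0215]
side jar_mid 0.6 [ 0.5747 -0.1032  0.028 ]
wrist oil_mid 0.96 [0.5333 0.0263 0.097 ]
wrist slide_mid 0.73 [0.5631 0.3165 0.0196]
wrist jar_mid 0.67 [ 0.5735 -0.0973  0.0284]
22.0833 [0.59739757 0.17141097 0.2425854 ] [-0.16034794 -0.05010758 -0.72896995]
```

View pics/p12.png

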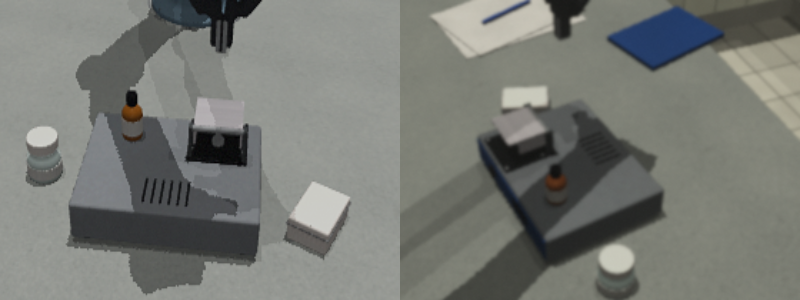

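Run:
```python
from h import *
r=read_camera("scene");W=np.linalg.inv(r["world_from_camera"]);K=r["intrinsics"]
ex=np.array([.989,.148,0]);h=np.array([.5468,.1633,.104])
for n,x in(("off",-42),("on",-18)):
    p=W[:3,:3]@(h+ex*x/1e3-[0,0,.009])+W[:3,3]; print(n,(K@(p/p[2]))[:2])
b=[cv2.resize(cv2.imread(f"pics/scene{i}.png")[170:230,290:350],(400,400),interpolation=cv2.INTER_CUBIC) for i in("0","12")]
cv2.imwrite("pics/p13.png",np.hstack(b))
```

```text
off [323.67964169 190.09018447]
on [322.86190329 196.42534239]
```

View pics/p13.png

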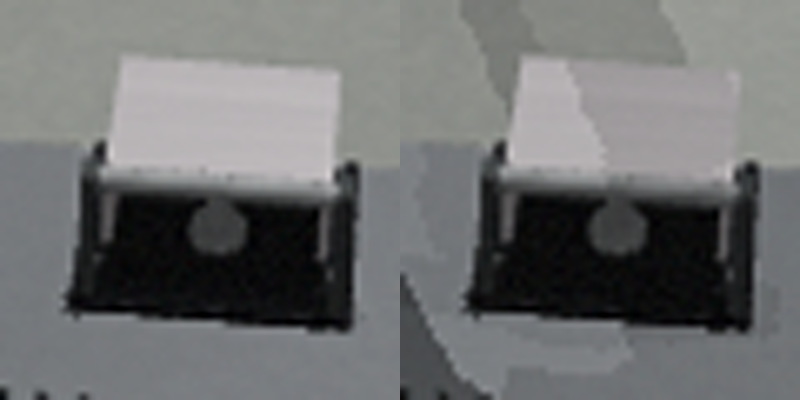

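Run:
```python
from h import *
r=read_camera("wrist");K=r["intrinsics"]
ex=np.array([.989,.148,0]);h=np.array([.5468,.1633,.104])
def run(pos,tag):
    T=np.eye(4);T[:3,:3]=[[.989,.148,0],[.148,-.989,0],[0,0,-1]];T[:3,3]=pos
    W=np.linalg.inv(T@r["mount"])
    for n,x,z in(("off",-42,-9),("on",-18,-9),("half",-30,-6),("pivot",-30,-36),("hingeL",0,0)):
        p=W[:3,:3]@(h+ex*x/1e3+[0,0,z/1e3])+W[:3,3];u=p[:2]/p[2];u*=1+r["k1"]*(u@u)
        print(tag,n,(K[:2,:2]@u+K[:2,2]).round(1))
run([.4804,.1539,.2039],"w10"); run([.478,.1536,.1524],"w8")
b=[cv2.resize(cv2.imread(f"pics/{f}.png")[100:220,220:340],(400,400),interpolation=cv2.INTER_CUBIC) for f in("w8","w10")]
cv2.imwrite("pics/p14.png",np.hstack(b))
```

```text
w10 off [280.  172.5]
w10 on [280.  140.5]
w10 half [280.  157.4]
w10 pivot [280.  150.9]
w10 hingeL [280. 116.]
w8 off [279.9 187.3]
w8 on [280.  147.7]
w8 half [279.9 168.9]
w8 pivot [280.  159.6]
w8 hingeL [279.9 117.3]
```

View pics/p14.png

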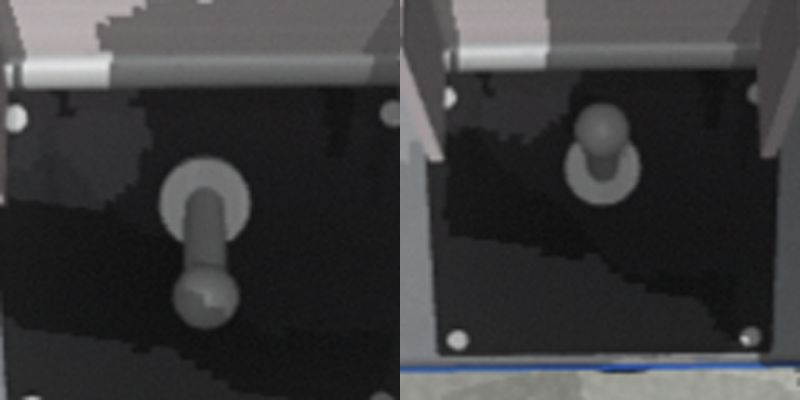

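```bash
python3 -c "
from h import *
print(hand_in()); o=get_obs(); print(o['t'],o['ft_force'])"
```

```text
the job is handed in; nothing more can be done
None
the job is handed in; nothing more can be done
```

The lamp supply is switched on and the guard is shut over the toggle. The job was handed in at about 22 s on the robot's clock, against the 61 s limit.

**What I did:** These moves cannot tilt the tool, so I did not hook a tilted finger under the tab. Instead I pressed the closed fingertips lightly against the tab's end (readings of about 6 N or less) and raised it by friction. I followed the arc until the guard rested back at its stop. I then pushed the toggle over to its stop, went round behind the guard, nudged it forward, and it dropped shut by itself.

**Checks:**
- **Toggle:** In the wrist picture taken before the guard closed, the ball was at row 138.5. The prediction is 140.5 for fully on and 172.5 for off. The push had also stalled at about 5 N, which fits the stop.
- **Guard:** The tab is back at its starting place (about 0.482, 0.156, 0.105 m).
- **Bottle, slide box and jar:** The scene and side cameras show all three within about 4 mm of where they started, within the cameras' accuracy. The wrist camera read the bottle and the jar 5 to 8 mm off, which I put down to its own error.
- **Contact:** The arm was clear of everything, with no contact force beyond noise.

**What failed or disagreed:**
- The first push on the toggle sat too high on the ball. The force reached 5.5 N sideways and 7.5 N vertically, so I backed off, lowered the finger 8 mm and pushed again at about 3 N.
- After the toggle was switched, the point detector no longer found its ball. I therefore rely on the projected picture position and the force stall, not on a detection.
- The scene camera cannot see the ball once the guard is shut.

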